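Find the radius leaf that fits a rounded ridge

TASK

Find out which of the three radius gauge leaves fits the rounded ridge of the block in the single front nest of the stand: try a leaf by pressing it lightly and squarely down on the ridge, and feel whether it rocks or shifts; a leaf too large for the edge does, and of those that sit firm the largest is the right one. Press the right leaf home with a light, steady hand of several newtons, never so hard that it would mark the edge (contact forces on a block below 35 N in all), and leave it sitting on the middle of that ridge, level and let go, with the other two leaves standing where they stood at the start and the small things around undisturbed.

Things in the scene. Friction and masses are not known exactly. Their poses are not given: they have to be found in the camera images.
- stand: fixed dark plate 230 x 104 x 12 mm with three grey nests in line along its x, each holding a fixed aluminium block: the front nest, nearest the robot at x = -80 mm, stands apart and has a black clamp screw; those at x = 30 and 88 mm hold spares that are not gauged. Origin: centre of the underside, z up
- nest (a point): middle of the front block's ridge, 78 mm above the bench; the real ridge top lies up to 1.5 mm above or below this but is centred sideways. Stand's axes. Each block is 40 mm long (x) and roof-shaped: two 45 degree flats meet in a level ridge along x rounded to 4, 10 or 24 mm radius; one of each in the three nests, unmarked, order varies. The flats wedge: contact forces add up to 1.5 to 2 x the push
- rear_nest (a point): the same for the rearmost nest. Leaves on a ridge: equal radius touches arc and both flats, notch top on ridge top, captive sideways; a larger radius touches only at the top, while pressed shifts 2.5 mm or more each way along the stand's y, and tips when let go; a smaller one sits firm on the flats, 2.5 to 8.3 mm too high. (In the rules block_a, b, c have 4, 10, 24 mm)
- leaf_a: loose steel radius leaf, the small one: saddle 65 mm wide (y), 22 mm thick (x), with a 90 degree notch open below, its inner corner rounded to 4 mm radius, notch top 24 mm above the two feet; sloping shoulders up to 40 mm. Origin: midway between the feet at sole level, z up; x lies along a ridge it sits on. About 0.2 kg, top-heavy. Starts upright on the bench
- leaf_b: loose steel radius leaf, the middle one: saddle 70 mm wide (y), 22 mm thick (x), with a 90 degree notch open below, its inner corner rounded to 10 mm radius, notch top 24 mm above the two feet; sloping shoulders up to 40 mm. Origin: midway between the feet at sole level, z up; x lies along a ridge it sits on. About 0.2 kg, top-heavy. Starts upright on the bench
- leaf_c: loose steel radius leaf, the large one: saddle 82 mm wide (y), 22 mm thick (x), with a 90 degree notch open below, its inner corner rounded to 24 mm radius, notch top 24 mm above the two feet; sloping shoulders up to 40 mm. Origin: midway between the feet at sole level, z up; x lies along a ridge it sits on. About 0.2 kg, top-heavy. Starts upright on the bench
- grip_a (a point): middle of the upright grey grip of the small leaf, 62 mm above its soles; the grip is 22 mm (x) by 18 mm (y) and runs from 40 to 84 mm above the soles. Axes as the leaf's
- grip_b (a point): middle of the upright grey grip of the middle leaf, 62 mm above its soles; the grip is 22 mm (x) by 18 mm (y) and runs from 40 to 84 mm above the soles. Axes as the leaf's
- grip_c (a point): middle of the upright grey grip of the large leaf, 62 mm above its soles; the grip is 22 mm (x) by 18 mm (y) and runs from 40 to 84 mm above the soles. Axes as the leaf's
- petri_dish: bystander: closed clear dish, 58 mm across, 15 mm high; origin centre of underside
- coverslips: bystander: small pale box 30 x 30 x 14 mm; origin centre of underside
- amber_bottle: bystander: small brown bottle, 40 mm across, 75 mm high; origin centre of underside
Not all that is in view belongs to the job. Leave any yellow look-alike of the leaf_c alone. Leave any orange look-alike of the leaf_a alone.

How it is judged:
On the way:
1. the fitting leaf is pressed home on the ridge of the front block with at least 4 N (((horizontal distance between block_a and nest below 0.01 m and z of leaf_a in the frame of block_a between 0.0405 and 0.0433 m and y of leaf_a in the frame of block_a between -0.0016 and 0.0016 m and x of leaf_a in the frame of block_a between -0.012 and 0.012 m and angle between leaf_a's own z axis and vertical below 0.03 rad and angle between the x axis of leaf_a and the x axis of block_a, either way round below 0.06 rad and contact force between leaf_a and block_a above 4 N) or (horizontal distance between block_b and nest below 0.01 m and z of leaf_b in the frame of block_b between 0.0405 and 0.0433 m and y of leaf_b in the frame of block_b between -0.0016 and 0.0016 m and x of leaf_b in the frame of block_b between -0.012 and 0.012 m and angle between leaf_b's own z axis and vertical below 0.03 rad and angle between the x axis of leaf_b and the x axis of block_b, either way round below 0.06 rad and contact force between leaf_b and block_b above 4 N) or (horizontal distance between block_c and nest below 0.01 m and z of leaf_c in the frame of block_c between 0.0405 and 0.0433 m and y of leaf_c in the frame of block_c between -0.0016 and 0.0016 m and x of leaf_c in the frame of block_c between -0.012 and 0.012 m and angle between leaf_c's own z axis and vertical below 0.03 rad and angle between the x axis of leaf_c and the x axis of block_c, either way round below 0.06 rad and contact force between leaf_c and block_c above 4 N))), for 0.3 s.
At the end, for the whole second after the job is handed in: the leaf with the front block's radius rests on its ridge, let go: notch top within 1.5 mm of the ridge top, 1.6 mm sideways, 12 mm of the middle along it, tilt under 0.03 rad, turned under 0.06 rad; the other two stand upright within 40 mm of their starts (((horizontal distance between block_a and nest below 0.01 m and z of leaf_a in the frame of block_a between 0.0405 and 0.0433 m and y of leaf_a in the frame of block_a between -0.0016 and 0.0016 m and x of leaf_a in the frame of block_a between -0.012 and 0.012 m and angle between leaf_a's own z axis and vertical below 0.03 rad and angle between the x axis of leaf_a and the x axis of block_a, either way round below 0.06 rad and linear speed of leaf_a below 0.01 m/s and distance of each of leaf_b, leaf_c from where it was at the start of the episode below 0.04 m and angle between each of leaf_b, leaf_c's own z axis and vertical below 0.1 rad and linear speed of each of leaf_b, leaf_c below 0.02 m/s) or (horizontal distance between block_b and nest below 0.01 m and z of leaf_b in the frame of block_b between 0.0405 and 0.0433 m and y of leaf_b in the frame of block_b between -0.0016 and 0.0016 m and x of leaf_b in the frame of block_b between -0.012 and 0.012 m and angle between leaf_b's own z axis and vertical below 0.03 rad and angle between the x axis of leaf_b and the x axis of block_b, either way round below 0.06 rad and linear speed of leaf_b below 0.01 m/s and distance of each of leaf_a, leaf_c from where it was at the start of the episode below 0.04 m and angle between each of leaf_a, leaf_c's own z axis and vertical below 0.1 rad and linear speed of each of leaf_a, leaf_c below 0.02 m/s) or (horizontal distance between block_c and nest below 0.01 m and z of leaf_c in the frame of block_c between 0.0405 and 0.0433 m and y of leaf_c in the frame of block_c between -0.0016 and 0.0016 m and x of leaf_c in the frame of block_c between -0.012 and 0.012 m and angle between leaf_c's own z axis and vertical below 0.03 rad and angle between the x axis of leaf_c and the x axis of block_c, either way round below 0.06 rad and linear speed of leaf_c below 0.01 m/s and distance of each of leaf_a, leaf_b from where it was at the start of the episode below 0.04 m and angle between each of leaf_a, leaf_b's own z axis and vertical below 0.1 rad and linear speed of each of leaf_a, leaf_b below 0.02 m/s))); the robot touches nothing.
It fails at once if the contact forces on a block add up to more than 35 N (contact force between any of block_a, block_b, block_c and anything else above 35 N).
It fails at once if a bystander is moved more than 20 mm (distance of any of petri_dish, coverslips, amber_bottle from where it was at the start of the episode above 0.02 m).
It also fails if it takes over 64 s, if anything falls off the work surface, if the arm or the gripper's body presses on something with over 40 N, if the wrist force passes 120 N, or if a joint passes its speed limit or range.

ROBOT

A 6-joint arm with a two-finger parallel gripper is mounted at the origin on a cart in front of the work surface, level with it; the furniture and walls round the work are solid. World frame = base frame: x ahead of the robot, y to its left, z up, the work surface at z = 0. Lengths are in m, angles in rad, forces in N, time in s.
With the tool pointing down it reaches from about 0.35 to 0.975 m from the base axis. Payload 4.9 kg.
Tool frame: the origin (TCP) lies at the very end of the fingers, on their centre line; the grasp point (between the pads) lies 19 mm behind it; x points along the fingers, y is the direction in which the jaws open and shut, and the axes are right-handed (so a half turn about x gives the same grasp; the last joint's range is limited). The gripper opens to 85 mm and grips with 20 to 120 N. Pads are 22 mm wide; open, the fingers measure 114 mm over their backs; the gripper's body (76 mm by 85 mm) begins 54 mm behind the grasp point. The pads swing forward as they close: fully open they stand 13 mm farther back than shut.
Start: joints at [1.224, 0.053, 1.613, -0, 1.476, -0.119], TCP at [0.141, 0.609, 0.231] pointing down, gripper open.
Joint ranges: [-3.01, 3.01], [-1.01, 2.22], [0.06, 2.58], [-1.02, 4.17], [0.09, 2.62], [-3.14, 3.14]. Speed limits (rad/s): [2.57, 2.57, 3.14, 3.14, 3.14, 3.14].

INTERFACE

Orientations are given as a rotation vector (axis times angle).
In Python, from station import ctrl, get_image, calibration, finish_job, search_frame, cut_out, mark_of gives the robot as it stands. The module is installed in compiled form; this text tells all that it offers.
- The arm moves only by the tool arm_command, never from a script. Its argument "plan" is a list that holds one entry, the list of rows, each a list of 7 numbers: the shift along the tool's x, y, z in m, then the turn, a rotation vector about the tool's x, y, z in degrees, then the finger opening in m, from 0 to 0.0854. A call has 1 to 20 rows; each row shifts and turns the pose as measured when the row begins, along the tool's axes as they then stand; what a row does not reach is not made up. A row lasts 1/12 s, in which the tool goes at most 41.7 mm and 7.16 degrees, less where a joint would pass 70% of its speed; a pose out of reach is approached as far as the arm can. A call with a gripper value outside its range is refused whole. The fingers move at their own pace and stop on an object; "squeeze" is the grip in N (left out, the last holds). Time passes only in rows, so rows that do not move let the fingers close. It gives the time, the measured TCP pose, the force and the opening at its end, in the units of the state.
- ctrl.get_obs(): the state, without advancing time (a new reading comes with each control period).
- get_image(name): name is "side" or "top"; returns the picture (400x640x3 uint8, red, green, blue); there is no depth.
- calibration(name): a dict with "fx", "fy", "cx", "cy" (pixels), "cam_to_world" (4x4, takes a point from camera to world coordinates). Camera axes: x right, y down, z forward; pixel columns grow to the right and rows downward; lengths in m; the calibration is good to about 2 mm. A picture is of the moment at which its call begins. calibration takes no time and is no camera call.
- finish_job(): hands the job in, once; it reports no verdict.
Trained networks look in the newest picture that a camera, given by its name, has taken for a name from the list of things; names that differ only in an ending like _2 or _b are one class to them, and where a whole thing is asked for, a point or a joint stands for the part that bears it (a point fixed in the world has none). Each returns a list of dicts, best first, with "conf" (0 to 1); they miss things now and then, are a little off and sometimes report something else, mostly with a low value. They report only what shows in the picture. A call takes as long as a camera call. They do not tell look-alikes from the thing itself.
- search_frame(camera, thing): "at" ([x, y, z] in m, in the coordinates of the camera as it stood for that picture, good to about 4 mm: the middle of the surface that is visible of it).
- cut_out(camera, thing): "mask" (400x640 bool, what is visible of it).
- mark_of(camera, thing): "at" ([x, y, z] in m, in the coordinates of the camera as it stood for that picture, good to about 4 mm: a listed point, or the origin of a listed thing).
The state is a dict: "t": time; "q": joint angles; "dq": joint speeds; "effort": joint torques, N m; "tool_pos": TCP position; "tool_rot": TCP orientation; "contact_force": force on the tool from outside, world axes, zero at the start; "wrist_torque": the same for the moment, N m; "opening": finger opening in m.
Only numpy, scipy, OpenCV 4.12 (cv2) and the standard library are available. Lean on these libraries where they do the work, as an engineer would, in place of code of your own. Each camera call takes 0.05 s, during which the arm holds its last target. There are 200 camera calls.

## Working session

There is one attempt and no reset: what is moved stays moved. The work goes in short steps, Python scripts to look and compute and a tool call to move; the robot and the scene stay as the last step left them, time stands still between calls to the robot, and variables do not carry over. Pictures are saved under pics/ and viewed, about 8 in all and at most 12, crops included, and the job is handed in when it is done.

Besides the shell and the picture viewer there is one more tool, called after "Emit:" as name([rows], argument=value, ...), one row to a line, values as JSON. arm_command: Moves the arm, as the interface text tells. Its arguments: {"type":"object","properties":{"plan":{"type":"array","items":{"type":"array","items":{"type":"array","items":{"type":"number"}}}},"squeeze":{"type":"number"}},"required":["plan"]}

```bash
mkdir -p pics; cat > h.py <<'E'
import numpy as np, cv2
from station import *
from scipy.spatial.transform import Rotation as R
def w(cam,p):
    T=np.array(calibration(cam)["cam_to_world"]); return T[:3,:3]@np.array(p)+T[:3,3]
def px(cam,P):
    c=calibration(cam);T=np.linalg.inv(np.array(c["cam_to_world"]));p=T[:3,:3]@np.array(P)+T[:3,3]
    return [round(c["fx"]*p[0]/p[2]+c["cx"]),round(c["fy"]*p[1]/p[2]+c["cy"])]
def save(n,im): cv2.imwrite("pics/"+n,im[:,:,::-1])
E
python3 - <<'E'
from h import *
ims=[get_image(c) for c in("top","side")]
save("a.png",np.vstack(ims)[:, :] if 0 else cv2.resize(np.vstack(ims),(800,1000))[:600]) if 0 else None
save("top.png",ims[0]);save("side.png",ims[1])
for c in("top","side"):
    print(c,np.round(calibration(c)["cam_to_world"],3).tolist(),calibration(c)["fx"])
    for t in("grip_a","leaf_a","grip_b","grip_c","nest","rear_nest","stand","petri_dish","coverslips","amber_bottle"):
        for d in mark_of(c,t)[:6]:
            P=w(c,d["at"]);print(t,round(d["conf"],2),np.round(P,3),px(c,P))
o=ctrl.get_obs();print(o)
E
```

```text
top [[-0.028, -0.999, 0.04, 0.453], [-1.0, 0.028, 0.012, -0.084], [-0.013, -0.04, -0.999, 1.074], [0.0, 0.0, 0.0, 1.0]] 379.24935199713104
grip_a 0.69 [ 0.486 -0.231  0.061] [378, 204]
grip_a 0.63 [ 0.395 -0.232  0.063] [380, 238]
grip_a 0.53 [ 0.366 -0.391  0.06 ] [440, 247]
grip_a 0.51 [ 0.473 -0.08   0.059] [322, 210]
grip_a 0.5 [ 0.462 -0.356  0.059] [426, 211]
leaf_a 0.82 [ 0.457 -0.35   0.   ] [418, 214]
leaf_a 0.78 [ 0.368 -0.385  0.005] [432, 245]
leaf_a 0.72 [ 0.476 -0.233 -0.002] [376, 208]
leaf_a 0.58 [ 0.469 -0.086 -0.003] [324, 212]
grip_b 0.69 [ 0.486 -0.231  0.061] [378, 204]
grip_b 0.63 [ 0.395 -0.232  0.063] [380, 238]
grip_b 0.53 [ 0.366 -0.391  0.06 ] [440, 247]
grip_b 0.51 [ 0.473 -0.08   0.059] [322, 210]
grip_b 0.5 [ 0.462 -0.356  0.059] [426, 211]
grip_c 0.69 [ 0.486 -0.231  0.061] [378, 204]
grip_c 0.63 [ 0.395 -0.232  0.063] [380, 238]
grip_c 0.53 [ 0.366 -0.391  0.06 ] [440, 247]
grip_c 0.51 [ 0.473 -0.08   0.059] [322, 210]
grip_c 0.5 [ 0.462 -0.356  0.059] [426, 211]
nest 0.73 [0.482 0.176 0.077] [225, 209]
rear_nest 0.62 [0.645 0.205 0.075] [213, 149]
rea
[... 1532 characters left out ...]
 [371, 277]
amber_bottle 0.69 [ 0.602 -0.331  0.001] [293, 196]
{'t': 1.1, 'q': array([ 1.22401500e+00,  5.26887602e-02,  1.61287699e+00, -1.94987284e-05,
        1.47599647e+00, -1.19001281e-01]), 'dq': array([-0.00075243,  0.00096686,  0.00225003,  0.00100699, -0.00013968,
       -0.00051177]), 'effort': array([ 5.91855951e-04, -3.93696213e+01, -3.70467031e+01, -2.15374039e-04,
        7.34896839e-04,  5.84729236e-06]), 'tool_pos': array([0.14113746, 0.60884695, 0.23132431]), 'tool_rot': array([ 0.1788459 ,  1.56336265, -0.17880634]), 'contact_force': array([ 0.9994683 , -0.02012651,  0.14706639]), 'wrist_torque': array([0.01540558, 0.01619557, 0.04124608]), 'opening': 0.08543781579879023}
```

```bash
python3 - <<'E'
from h import *
t=cv2.imread("pics/top.png");s=cv2.imread("pics/side.png")
a=cv2.resize(t[130:290,190:470],(784,448),interpolation=3);cv2.imwrite("pics/topc.png",a)
b=cv2.resize(s[150:350,220:420],(600,600),interpolation=3);cv2.imwrite("pics/sidec.png",b)
E
```

```text
(no output)
```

View pics/topc.png

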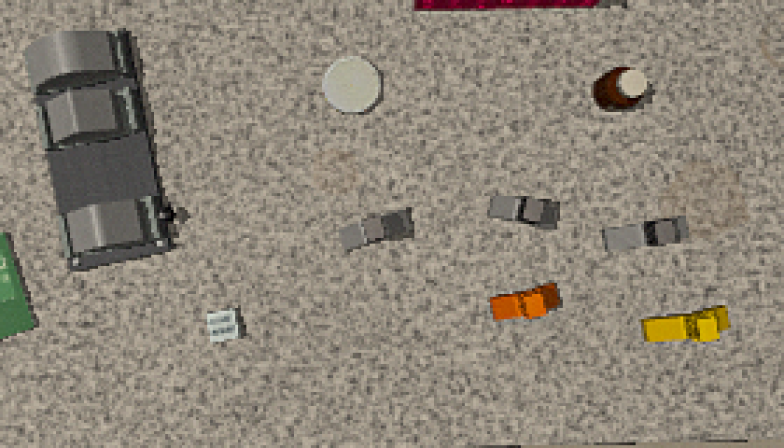

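View pics/sidec.png

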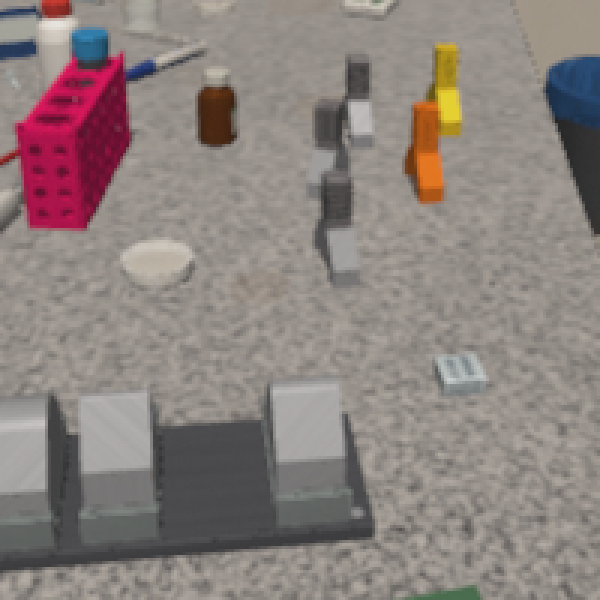

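The top view shows three grey leaves, with crop pixels converted to world positions:
- Left (375,228): (0.471,-0.083). About 70 mm wide, so leaf_b.
- Middle (525,210): (0.485,-0.232). The smallest, so leaf_a.
- Right (645,232): (0.461,-0.354). The largest, so leaf_c.

The orange and yellow leaves are the look-alikes and I'll leave them alone. The front nest is the lower one at (110,225), with the clamp screw. The rear block looks roundest. I'll refine poses and widths by silhouette fitting.

```bash
cat >> h.py <<'E'
from scipy.optimize import minimize
CAL={c:calibration(c) for c in("top","side")}
def proj(cam,P):
    c=CAL[cam];T=np.linalg.inv(np.array(c["cam_to_world"]));p=P@T[:3,:3].T+T[:3,3]
    return np.c_[c["fx"]*p[:,0]/p[:,2]+c["cx"],c["fy"]*p[:,1]/p[:,2]+c["cy"]]
def render(cam,parts,x,y,yaw,S=4):
    m=np.zeros((400*S,640*S),np.uint8);c,s=np.cos(yaw),np.sin(yaw)
    for V in parts:
        V=np.array(V);W=np.c_[x+c*V[:,0]-s*V[:,1],y+s*V[:,0]+c*V[:,1],V[:,2]]
        h=cv2.convexHull(np.round(proj(cam,W)*S+S/2-.5).astype(np.int32));cv2.fillConvexPoly(m,h,1)
    return cv2.resize(m.astype(np.float32),(640,400),interpolation=cv2.INTER_AREA)
def box(a,b,c,d,e,f): return [(x,y,z) for x in(a,b) for y in(c,d) for z in(e,f)]
def leaf(wd,z0=0):
    h=wd/2; parts=[box(-.011,.011,-.009,.009,.04,.084)]
    for s in(1,-1):
        parts.append([(x,s*y,z) for x in(-.011,.011) for y,z in((h,0),(h,.012),(.009,.04),(0,.04),(0,.024),(h-.010,0))])
    return [[(x,y,z+z0) for x,y,z in p] for p in parts]
def fit(masks,f,p0,step):
    def cost(p):
        parts=f(p);return sum(np.abs(render(c,parts,p[0],p[1],p[2])-m).sum()/m.sum() for c,m in masks.items())
    sim=np.vstack([p0]+[np.array(p0)+np.eye(len(p0))[i]*step[i] for i in range(len(p0))])
    return minimize(cost,p0,method="Nelder-Mead",options=dict(initial_simplex=sim,maxiter=250,xatol=1e-4,fatol=1e-4))
E
python3 - <<'E'
from h import *
[get_image(c) for c in("top","side")]
M={c:[np.array(d["mask"],bool) for d in cut_out(c,"leaf_a")] for c in("top","side")}
S={c:np.array(cut_out(c,"stand")[0]["mask"],np.float32) for c in("top","side")}
np.savez("m.npz",**{c+str(i):m for c in M for i,m in enumerate(M[c])})
for n,P in dict(b=(.471,-.083),a=(.485,-.232),c=(.461,-.354)).items():
    mm={}
    for c in M:
        u,v=px(c,(*P,.07))
        k=[m for m in M[c] if m[v-3:v+4,u-3:u+4].any()]
        if k: mm[c]=k[0].astype(np.float32)
    r=min((fit(mm,lambda p:leaf(p[3]),[*P,y,.072],[.005,.005,.2,.006]) for y in(-.2,.2)),key=lambda r:r.fun)
    print(n,list(mm),np.round(r.x,4),round(np.degrees(r.x[2]),1),round(r.fun,3))
def st(p):
    a=[box(-.115,.115,-.052,.052,0,.012)]
    for x in(-.08,.03,.088):
        a.append([(x+i,j,k) for i in(-.02,.02) for j,k in((-p[3],.012),(p[3],.012),(p[3],.078-p[3]),(-p[3],.078-p[3]),(0,.078))])
    return a
for ms in(S,{"top":S["top"]},{"side":S["side"]}):
    r=fit(ms,st,[.558,.188,.17,.04],[.005,.005,.05,.005]);print(np.round(r.x,4),np.degrees(r.x[2]),r.fun)
    c,s=np.cos(r.x[2]),np.sin(r.x[2]);print("nest",r.x[0]-.08*c,r.x[1]-.08*s)
o=ctrl.get_obs();print(o["t"],R.from_rotvec(o["tool_rot"]).as_matrix().round(3))
E
```

```text
b ['top', 'side'] [ 0.4713 -0.0843  0.2847  0.0693] 16.3 0.235
a ['top', 'side'] [ 0.4839 -0.2324 -0.2826  0.0665] -16.2 0.397
c ['top', 'side'] [ 0.4606 -0.3548  0.1294  0.0803] 7.4 0.306
[0.5574 0.1925 0.1796 0.039 ] 10.291156905137377 1.7348499298095703
nest 0.47872667391869933 0.17816809845398618
[0.5554 0.1923 0.1768 0.04  ] 10.127212221898372 0.8185672760009766
nest 0.4766316321541041 0.1782508440250175
[0.5596 0.1905 0.1845 0.0379] 10.56859697485382 0.8924950957298279
nest 0.4809738786761525 0.17586584134125993
1.4 [[-0.     0.226  0.974]
 [ 0.     0.974 -0.226]
 [-1.     0.    -0.   ]]
```

```bash
python3 - <<'E'
from h import *
t=get_image("top");m=np.array(cut_out("top","stand")[0]["mask"],np.uint8)
im=cv2.resize(t,None,fx=4,fy=4,interpolation=cv2.INTER_CUBIC)
def line(P,col):
    q=np.round(proj("top",np.array(P))*4+1.5).astype(np.int32);cv2.polylines(im,[q],True,col,1)
def X(p,V): c,s=np.cos(p[2]),np.sin(p[2]);return [(p[0]+c*x-s*y,p[1]+s*x+c*y,z) for x,y,z in V]
p=(.557,.1915,.178)
line(X(p,[(-.115,-.052,.012),(.115,-.052,.012),(.115,.052,.012),(-.115,.052,.012)]),(255,0,0))
line(X(p,[(-.1,0,.078),(-.06,0,.078)]),(0,255,0))
for p,w_ in(((.4713,-.0843,.2847),.07),((.4839,-.2324,-.2826),.065),((.4606,-.3548,.1294),.082)):
    h=w_/2;line(X(p,[(-.011,-h,0),(.011,-h,0),(.011,h,0),(-.011,h,0)]),(255,0,0));line(X(p,[(-.011,-.009,.084),(.011,-.009,.084),(.011,.009,.084),(-.011,.009,.084)]),(0,255,0))
cs,_=cv2.findContours(cv2.resize(m,None,fx=4,fy=4,interpolation=0),0,1);cv2.drawContours(im,cs,-1,(0,0,255),1)
A=im[540:940,780:1100];B=im[760:940,1260:1780]
o=np.zeros((590,640,3),np.uint8);o[:400,:320]=A;o[410:590,:520]=B;save("ov.png",o)
E
```

```text
(no output)
```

View pics/ov.png

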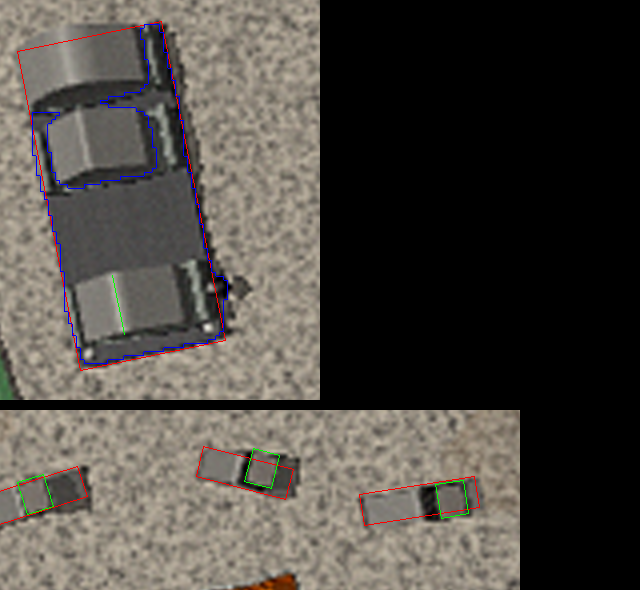

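Emit:
arm_command([
  [[0,0,0.04,-7,0,0,0.06],[0,0,0.04,-7,0,0,0.06],[0,-0.04,0.02,-7,0,0,0.06],[0,-0.04,0.02,-7,0,0,0.06],[0,-0.04,0,0,0,0,0.06],[0,-0.04,0,0,0,0,0.06],[0,-0.04,0,0,0,0,0.06],[0,-0.04,0,0,0,0,0.06],[0,-0.04,0,0,0,0,0.06],[0,-0.04,0,0,0,0,0.06],[0,-0.04,0,0,0,0,0.06]],
], squeeze=40)

```text
t: 2.42
tool_pos: [0.3396, 0.2481, 0.2276]
tool_rot: [-0.219, 1.561, 0.216]
contact_force: [1.3, -0.1, -0.7]
opening: 0.0601
```

Emit:
arm_command([
  [[0,-0.04,0.005,0,0,0,0.06],[0,-0.04,0.005,0,0,0,0.06],[0,-0.04,0.005,0,0,0,0.06],[0,-0.04,0.005,0,0,0,0.06],[0,-0.04,0.005,0,0,0,0.06],[0.01,-0.04,0.005,0,0,0,0.06],[0.01,-0.04,0.005,0,0,0,0.06],[0.02,-0.04,0,0,0,0,0.06],[0.02,-0.02,0,0,0,0,0.06],[0,-0.005,0,0,0,0,0.06],[0,0,0,0,0,0,0.06]],
])

```text
t: 3.33
tool_pos: [0.4701, -0.0889, 0.1758]
tool_rot: [-0.214, 1.544, 0.205]
contact_force: [-0.6, 0.4, 0.6]
opening: 0.0602
```

```bash
cat > go.py <<'E'
import sys
from h import *
# remaining shift in tool axes to world target x y z yaw(deg)
T=np.array([float(v) for v in sys.argv[1:4]]);o=ctrl.get_obs();M=R.from_rotvec(o["tool_rot"]).as_matrix()
yaw=float(sys.argv[4]);p=np.radians(yaw)
D=np.column_stack([(0,0,-1),(-np.sin(p),np.cos(p),0),(np.cos(p),np.sin(p),0)])
print("t",o["t"],"pos",o["tool_pos"].round(4),"shift mm",(M.T@(T-o["tool_pos"])*1e3).round(1),"turn deg",np.degrees(R.from_matrix(M.T@D).as_rotvec()).round(2),"F",o["contact_force"].round(2))
E
python3 go.py .4713 -.0843 .045 16.3
```

```text
t 3.3333 pos [ 0.4701 -0.0889  0.1758] shift mm [130.7   5.1   0.3] turn deg [-0.99  0.89  0.46] F [-0.55  0.41  0.6 ]
```

Emit:
arm_command([
  [[0.035,0.003,0,-1,0.9,0.5,0.06],[0.035,0.002,0,0,0,0,0.06],[0.03,0,0,0,0,0,0.06],[0.02,0,0,0,0,0,0.06],[0.007,0,0,0,0,0,0.06],[0,0,0,0,0,0,0.06],[0,0,0,0,0,0,0.06]],
])

```text
t: 3.92
tool_pos: [0.4752, -0.0792, 0.0545]
tool_rot: [-0.231, 1.545, 0.226]
contact_force: [0.4, -0.6, -0.3]
opening: 0.06
```

```bash
python3 go.py .4713 -.0843 .045 16.3
```

```text
t 3.9167 pos [ 0.4752 -0.0792  0.0545] shift mm [ 9.5 -3.7 -5.3] turn deg [0.41 0.72 0.3 ] F [ 0.42 -0.56 -0.34]
```

Emit:
arm_command([
  [[0.005,-0.0035,-0.005,0.4,0.7,0.3,0.06],[0.004,0,0,0,0,0,0.06],[0,0,0,0,0,0,0.06],[0,0,0,0,0,0,0.06]],
])

```text
t: 4.25
tool_pos: [0.4754, -0.0848, 0.0511]
tool_rot: [-0.227, 1.551, 0.221]
contact_force: [0.1, -0.9, -0.2]
opening: 0.06
```

```bash
python3 go.py .4713 -.0843 .045 16.3
```

```text
t 4.25 pos [ 0.4754 -0.0848  0.0511] shift mm [ 6.   1.6 -3.8] turn deg [0.07 0.45 0.31] F [ 0.13 -0.92 -0.25]
```

Emit:
arm_command([
  [[0.006,0.001,-0.004,0,0.6,0.4,0.06],[0.003,0,-0.002,0,0.3,0.2,0.06],[0,0,0,0,0,0,0.06]],
])

```text
t: 4.5
tool_pos: [0.4703, -0.0863, 0.0432]
tool_rot: [-0.222, 1.566, 0.226]
contact_force: [-0.4, -0.1, 0.4]
opening: 0.06
```

```bash
python3 go.py .4713 -.0843 .045 16.3
```

```text
t 4.5 pos [ 0.4703 -0.0863  0.0432] shift mm [-1.8  1.6  1.5] turn deg [ 0.04 -0.37 -0.22] F [-0.43 -0.07  0.39]
```

Emit:
arm_command([
  [[-0.002,0.0016,0.0015,0,-0.3,-0.2,0.06],[0,0,0,0,0,0,0.03],[0,0,0,0,0,0,0.01],[0,0,0,0,0,0,0.01],[0,0,0,0,0,0,0.01],[0,0,0,0,0,0,0.01],[0,0,0,0,0,0,0.01],[0,0,0,0,0,0,0.01]],
], squeeze=40)

```text
t: 5.17
tool_pos: [0.4712, -0.0842, 0.0451]
tool_rot: [-0.223, 1.56, 0.224]
contact_force: [-0.0, 0.2, 0.3]
opening: 0.0172
```

```bash
python3 go.py .4713 -.0843 .045 16.3
```

```text
t 5.1667 pos [ 0.4712 -0.0842  0.0451] shift mm [ 0.1 -0.1  0.1] turn deg [ 0.02 -0.06 -0.02] F [-0.01  0.16  0.32]
```

Emit:
arm_command([
  [[-0.02,0,0,0,0,0,0.01],[-0.035,0,0,0,0,0,0.01],[-0.035,0,0,0,0,0,0.01],[-0.03,0.01,0.003,0,0,0,0.01],[-0.01,0.03,0.01,2,0,0,0.01],[0,0.035,0.01,2,0,0,0.01],[0,0.035,0.01,2,0,0,0.01],[0,0.035,0.01,0,0,0,0.01],[0,0.035,0.01,0,0,0,0.01],[0,0.03,0.008,0,0,0,0.01],[0,0.02,0.005,0,0,0,0.01],[0,0.01,0,0,0,0,0.01],[0,0,0,0,0,0,0.01],[0,0,0,0,0,0,0.01]],
])

```text
t: 6.33
tool_pos: [0.4797, 0.1757, 0.173]
tool_rot: [-0.13, 1.584, 0.138]
contact_force: [-0.3, -0.1, -2.1]
opening: 0.0175
```

```bash
python3 go.py .480 .177 .13 10.2
```

```text
t 6.3333 pos [0.4797 0.1757 0.173 ] shift mm [43.   1.   1.3] turn deg [-0.44 -0.96 -0.4 ] F [-0.31 -0.08 -2.06]
```

Emit:
arm_command([
  [[0.02,0.001,0.001,-0.4,-0.9,-0.4,0.01],[0.02,0,0,0,0,0,0.01],[0.014,0,0,0,0,0,0.01],[0,0,0,0,0,0,0.01],[0,0,0,0,0,0,0.01]],
])

```text
t: 6.75
tool_pos: [0.4803, 0.171, 0.117]
tool_rot: [-0.137, 1.567, 0.132]
contact_force: [-0.3, -0.7, -2.0]
opening: 0.0174
```

```bash
python3 go.py .480 .177 .11 10.2; python3 - <<'E'
from h import *
o=ctrl.get_obs();s=get_image("side");t=get_image("top");z=.02
a=cv2.resize(s[230:350,270:390],(560,560),interpolation=3);b=cv2.resize(t[180:240,190:260],(240,206),interpolation=3)
out=np.zeros((560,800,3),np.uint8);out[:,:560]=a;out[:206,560:]=b;save("fit1.png",out)
E
```

```text
t 6.75 pos [0.4803 0.171  0.117 ] shift mm [7.  6.  0.7] turn deg [-0.37 -0.05  0.19] F [-0.29 -0.74 -1.96]
```

View pics/fit1.png

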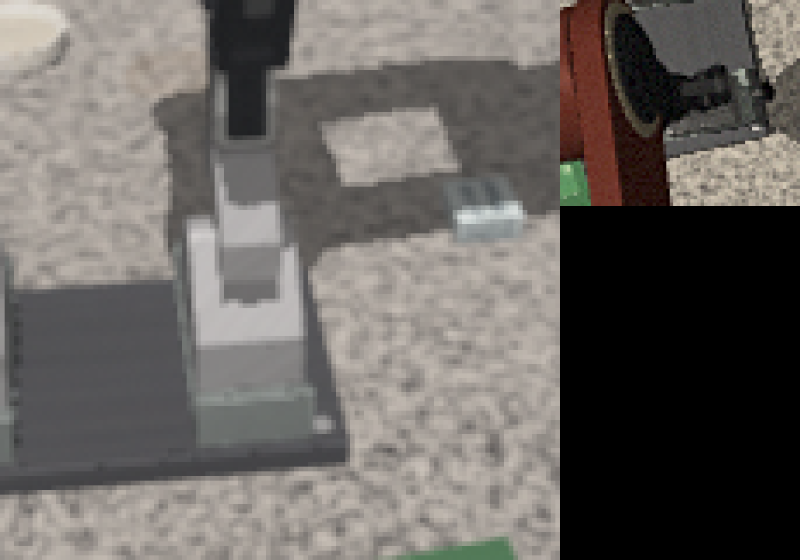

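The side crop shows the leaf held just above the front block, near mid-length (leaf columns 220-280, block 187-300). The arm hides it in the top view. I'll centre it sideways and then approach.

Emit:
arm_command([
  [[0.003,0.006,0.0005,-0.4,0,0.2,0.01],[0,0,0,0,0,0,0.01],[0,0,0,0,0,0,0.01]],
])

```text
t: 7.1
tool_pos: [0.4821, 0.1773, 0.1174]
tool_rot: [-0.138, 1.561, 0.141]
contact_force: [-0.2, -0.4, -1.8]
opening: 0.0177
```

```bash
python3 go.py .480 .177 .105 10.2
```

```text
t 7.1 pos [0.4821 0.1773 0.1174] shift mm [12.4  0.1 -2.2] turn deg [-0.02  0.3  -0.05] F [-0.25 -0.4  -1.81]
```

Emit:
arm_command([
  [[0.006,0,-0.001,0,0.3,0,0.01],[0.003,0,0,0,0,0,0.01],[0,0,0,0,0,0,0.01],[0,0,0,0,0,0,0.01]],
])

```text
t: 7.43
tool_pos: [0.4822, 0.1777, 0.1093]
tool_rot: [-0.139, 1.564, 0.141]
contact_force: [0.2, 0.4, -2.5]
opening: 0.0173
```

```bash
python3 go.py .480 .177 .105 10.2
```

```text
t 7.4333 pos [0.4822 0.1777 0.1093] shift mm [ 4.3 -0.3 -2.3] turn deg [ 0.03  0.14 -0.05] F [ 0.21  0.35 -2.47]
```

Emit:
arm_command([
  [[0.003,0,-0.001,0,0,0,0.01],[0.002,0,0,0,0,0,0.01],[0.0015,0,0,0,0,0,0.01],[0,0,0,0,0,0,0.01]],
])

```text
t: 7.77
tool_pos: [0.4809, 0.1775, 0.1019]
tool_rot: [-0.14, 1.564, 0.141]
contact_force: [-0.5, -0.4, -2.8]
opening: 0.0176
```

```bash
python3 go.py .480 .177 .099 10.2
```

```text
t 7.7667 pos [0.4809 0.1775 0.1019] shift mm [ 2.9 -0.4 -1. ] turn deg [ 0.04  0.11 -0.05] F [-0.47 -0.37 -2.79]
```

Emit:
arm_command([
  [[0.0015,0,0,0,0,0,0.01],[0,0,0,0,0,0,0.01]],
])

```text
t: 7.93
tool_pos: [0.4808, 0.1775, 0.1]
tool_rot: [-0.14, 1.565, 0.141]
contact_force: [-0.2, 0.9, -2.4]
opening: 0.0178
```

Emit:
arm_command([
  [[0.001,0,0,0,0,0,0.01],[0,0,0,0,0,0,0.01]],
])

```text
t: 8.1
tool_pos: [0.4812, 0.1774, 0.0995]
tool_rot: [-0.14, 1.564, 0.141]
contact_force: [0.3, 0.6, -3.1]
opening: 0.0175
```

Emit:
arm_command([
  [[0.001,0,0,0,0,0,0.01],[0,0,0,0,0,0,0.01]],
])

```text
t: 8.27
tool_pos: [0.4818, 0.1773, 0.0993]
tool_rot: [-0.14, 1.563, 0.14]
contact_force: [-0.3, 0.7, -3.1]
opening: 0.0178
```

Emit:
arm_command([
  [[0.0015,0,-0.0005,0,0,0,0.01],[0,0,0,0,0,0,0.01]],
])

```text
t: 8.43
tool_pos: [0.4823, 0.1771, 0.099]
tool_rot: [-0.141, 1.56, 0.14]
contact_force: [0.7, 0.6, -1.5]
opening: 0.0176
```

Emit:
arm_command([
  [[0.0015,0,-0.0005,0,0,0,0.01],[0,0,0,0,0,0,0.01]],
])

```text
t: 8.6
tool_pos: [0.4827, 0.1772, 0.099]
tool_rot: [-0.14, 1.558, 0.14]
contact_force: [-0.1, -0.4, -2.6]
opening: 0.0175
```

```bash
python3 go.py .480 .177 .099 10.2
```

```text
t 8.6 pos [0.4827 0.1772 0.099 ] shift mm [-0.   0.3 -2.6] turn deg [0.06 0.44 0.04] F [-0.06 -0.41 -2.56]
```

Emit:
arm_command([
  [[0.003,0,-0.002,0,0.4,0,0.01],[0,0,0,0,0,0,0.01]],
])

```text
t: 8.77
tool_pos: [0.4834, 0.1774, 0.0995]
tool_rot: [-0.14, 1.559, 0.14]
contact_force: [-0.4, 0.5, -2.9]
opening: 0.0176
```

```bash
python3 go.py .480 .177 .099 10.2; python3 -c "
from h import *
print(ctrl.get_obs())"
```

```text
t 8.7667 pos [0.4834 0.1774 0.0995] shift mm [ 0.4  0.2 -3.4] turn deg [0.06 0.41 0.04] F [-0.43  0.54 -2.93]
{'t': 8.7667, 'q': array([ 2.07578386e-01, -9.58034966e-02,  1.98804176e+00, -9.11131420e-04,
        1.24229725e+00, -1.54192391e+00]), 'dq': array([ 0.00151596, -0.01113895, -0.01560564,  0.00358243, -0.00728704,
       -0.00059875]), 'effort': array([-6.65442366e-02, -3.15958071e+01, -3.61192775e+01, -4.21458611e-02,
       -1.45811304e-03, -9.66825792e-04]), 'tool_pos': array([0.48342864, 0.17739741, 0.09946468]), 'tool_rot': array([-0.1404324 ,  1.55910898,  0.14039308]), 'contact_force': array([-0.42893103,  0.5352648 , -2.93057133]), 'wrist_torque': array([ 0.03436002, -0.00032736, -0.00027063]), 'opening': 0.017607834745262528}
```

Emit:
arm_command([
  [[0.0015,0,-0.002,0,0.4,0,0.01]],
])

```text
t: 8.85
tool_pos: [0.4825, 0.1772, 0.0988]
tool_rot: [-0.141, 1.563, 0.14]
contact_force: [3.7, -0.6, 5.7]
opening: 0.0178
```

Emit:
arm_command([
  [[0.002,0,-0.0015,0,0.2,0,0.01]],
])

```text
t: 8.93
tool_pos: [0.4827, 0.1771, 0.0988]
tool_rot: [-0.141, 1.563, 0.14]
contact_force: [-0.9, -0.4, 12.1]
opening: 0.0175
```

Emit:
arm_command([
  [[0.003,0,-0.001,0,0.2,0,0.01]],
])

```text
t: 9.02
tool_pos: [0.4829, 0.1771, 0.0987]
tool_rot: [-0.142, 1.565, 0.14]
contact_force: [-6.7, -3.1, 20.8]
opening: 0.0175
```

```bash
python3 go.py .480 .177 .099 10.2
```

```text
t 9.0167 pos [0.4829 0.1771 0.0987] shift mm [-0.3  0.4 -2.9] turn deg [0.07 0.06 0.06] F [-6.68 -3.09 20.84]
```

Contact is at TCP z≈0.0988, so the notch top is near 77.7 mm. That rules out the 24 mm radius, where leaf_b would sit about 6 mm high. Stiffness is about 6.5 N/mm, so I'll use lighter pushes. Next is the sideways shift test.

Emit:
arm_command([
  [[0.001,0.001,-0.001,0,0,0,0.01]],
])

```text
t: 9.1
tool_pos: [0.4826, 0.1774, 0.0989]
tool_rot: [-0.143, 1.564, 0.139]
contact_force: [0.9, -4.3, -2.2]
opening: 0.0174
```

Emit:
arm_command([
  [[0.001,0.0015,-0.0005,0,0,0,0.01]],
])

```text
t: 9.18
tool_pos: [0.4826, 0.1776, 0.0988]
tool_rot: [-0.146, 1.562, 0.136]
contact_force: [-0.1, -7.1, 6.4]
opening: 0.0173
```

Emit:
arm_command([
  [[0.001,0.0015,-0.0005,0,0,0,0.01]],
])

```text
t: 9.27
tool_pos: [0.4826, 0.1777, 0.0989]
tool_rot: [-0.149, 1.561, 0.134]
contact_force: [0.1, -5.7, 7.7]
opening: 0.0175
```

Emit:
arm_command([
  [[0.001,0.0015,-0.0005,0,0,0,0.01]],
])

```text
t: 9.35
tool_pos: [0.4826, 0.1779, 0.0989]
tool_rot: [-0.152, 1.56, 0.131]
contact_force: [-0.2, -6.6, 6.7]
opening: 0.0177
```

```bash
python3 go.py .480 .177 .099 10.2
```

```text
t 9.35 pos [0.4826 0.1779 0.0989] shift mm [-0.1 -0.4 -2.7] turn deg [0.14 0.27 0.77] F [-0.18 -6.64  6.67]
```

Emit:
arm_command([
  [[0.0007,-0.001,-0.0005,0,0,1.0,0.01]],
])

```text
t: 9.43
tool_pos: [0.4826, 0.1769, 0.0988]
tool_rot: [-0.139, 1.561, 0.145]
contact_force: [1.1, -0.2, 4.6]
opening: 0.0178
```

Emit:
arm_command([
  [[0.0007,-0.0025,-0.0005,0,0,0,0.01]],
])

```text
t: 9.52
tool_pos: [0.4828, 0.1763, 0.0989]
tool_rot: [-0.133, 1.56, 0.149]
contact_force: [-2.2, 11.5, 7.6]
opening: 0.0174
```

Emit:
arm_command([
  [[0.0007,-0.0025,-0.0005,0,0,0,0.01]],
])

```text
t: 9.6
tool_pos: [0.4828, 0.1761, 0.099]
tool_rot: [-0.127, 1.559, 0.154]
contact_force: [-2.3, 7.9, 5.5]
opening: 0.0172
```

```bash
python3 go.py .480 .177 .099 10.2
```

```text
t 9.6 pos [0.4828 0.1761 0.099 ] shift mm [ 0.   1.4 -2.6] turn deg [ 0.06  0.47 -0.94] F [-2.32  7.92  5.54]
```

Emit:
arm_command([
  [[0.0003,0.001,-0.001,0,0.4,-0.9,0.01]],
])

```text
t: 9.68
tool_pos: [0.4819, 0.177, 0.0988]
tool_rot: [-0.138, 1.564, 0.141]
contact_force: [2.8, -3.7, 0.1]
opening: 0.0172
```

Emit:
arm_command([
  [[0.0003,0.003,0,0,0,0.3,0.01]],
])

```text
t: 9.77
tool_pos: [0.482, 0.1775, 0.0988]
tool_rot: [-0.142, 1.564, 0.14]
contact_force: [0.5, -17.0, 7.5]
opening: 0.0178
```

Emit:
arm_command([
  [[0.0003,0.003,0,0,0,0.3,0.01]],
])

```text
t: 9.85
tool_pos: [0.482, 0.1775, 0.0989]
tool_rot: [-0.145, 1.564, 0.139]
contact_force: [0.4, -13.5, 6.9]
opening: 0.0175
```

Emit:
arm_command([
  [[0.0003,0.003,0,0,0,0.3,0.01]],
])

```text
t: 9.93
tool_pos: [0.482, 0.1776, 0.0989]
tool_rot: [-0.148, 1.565, 0.137]
contact_force: [0.1, -11.1, 6.2]
opening: 0.0174
```

```bash
python3 go.py .480 .177 .099 10.2
```

```text
t 9.9333 pos [0.482  0.1776 0.0989] shift mm [-0.1 -0.3 -2.1] turn deg [0.21 0.03 0.41] F [  0.07 -11.08   6.24]
```

Leaf_b is captive: 17 N sideways at about 9 N down moved it under 0.5 mm, and its height suits a 10 mm fit. Next I'll level it, relax the sideways force, and press steadily.

Emit:
arm_command([
  [[0.0005,-0.0006,0,0,0,0.4,0.01],[0.0008,0,0,0,0,0,0.01]],
])

```text
t: 10.1
tool_pos: [0.4823, 0.177, 0.0987]
tool_rot: [-0.143, 1.567, 0.142]
contact_force: [-3.6, -0.8, 11.1]
opening: 0.0177
```

```bash
python3 go.py .482 .1771 .099 10.2
```

```text
t 10.1 pos [0.4823 0.177  0.0987] shift mm [-0.3  0.2 -0.2] turn deg [ 0.18 -0.03  0.01] F [-3.58 -0.78 11.06]
```

Level and centred with about a 13 N push. I'll hold with slightly lighter pushes.

Emit:
arm_command([
  [[0.0007,0,-0.0005,0,0,0,0.01],[0.0009,0,-0.0003,0,0,0,0.01],[0.0009,0,-0.0003,0,0,0,0.01]],
])

```text
t: 10.35
tool_pos: [0.4822, 0.177, 0.0988]
tool_rot: [-0.143, 1.566, 0.141]
contact_force: [-2.2, -1.0, 8.4]
opening: 0.0174
```

Emit:
arm_command([
  [[0.0009,0,-0.0003,0,0,0,0.01],[0.0009,0,-0.0003,0,0,0,0.01],[0.0009,0,-0.0003,0,0,0,0.01]],
])

```text
t: 10.6
tool_pos: [0.4822, 0.177, 0.0987]
tool_rot: [-0.144, 1.565, 0.141]
contact_force: [-2.5, -2.0, 7.8]
opening: 0.0175
```

Emit:
arm_command([
  [[0.0009,0,-0.0003,0,0,0,0.01],[0.0009,0,-0.0003,0,0,0,0.01],[0.0009,0,-0.0003,0,0,0,0.01]],
])

```text
t: 10.85
tool_pos: [0.4822, 0.1771, 0.0988]
tool_rot: [-0.145, 1.564, 0.14]
contact_force: [-1.4, -2.3, 8.7]
opening: 0.0174
```

```bash
python3 go.py .482 .1771 .099 10.2
```

```text
t 10.85 pos [0.4822 0.1771 0.0988] shift mm [-0.2  0.  -0.2] turn deg [0.21 0.08 0.19] F [-1.38 -2.34  8.68]
```

Emit:
arm_command([
  [[0.0004,-0.0002,0,0.2,0,0.2,0.01],[0.0002,0,0,0,0,0,0.018],[0,0,0,0,0,0,0.022],[0,0,0,0,0,0,0.03],[0,0,0,0,0,0,0.04],[0,0,0,0,0,0,0.05],[0,0,0,0,0,0,0.05]],
])

```text
t: 11.43
tool_pos: [0.4795, 0.1772, 0.0948]
tool_rot: [-0.141, 1.572, 0.14]
contact_force: [-0.0, 0.1, 0.3]
opening: 0.05
```

```bash
python3 go.py .482 .1771 .099 10.2
```

```text
t 11.4333 pos [0.4795 0.1772 0.0948] shift mm [-4.2 -0.5  2.4] turn deg [ 0.04 -0.31 -0.  ] F [-0.01  0.06  0.28]
```

Emit:
arm_command([
  [[-0.01,0,0,0,0,0,0.05],[-0.02,0,0,0,0,0,0.05],[-0.03,0,0,0,0,0,0.05],[-0.04,0,0,0,0,0,0.05],[-0.03,0,0,0,0,0,0.05],[0,0,-0.04,0,0,0,0.05],[0,0.04,-0.03,0,0,0,0.05],[0,0.04,0,0,0,0,0.05],[0,0.04,0,0,0,0,0.05],[0,0.04,0,0,0,0,0.05],[0,0.04,0,0,0,0,0.05],[0,0.04,0,0,0,0,0.05],[0,0,0,0,0,0,0.05]],
])

```text
t: 12.52
tool_pos: [0.3687, 0.4039, 0.2393]
tool_rot: [-0.129, 1.569, 0.136]
contact_force: [0.4, -1.3, -0.0]
opening: 0.05
```

```bash
python3 - <<'E'
from h import *
t=get_image("top")
s=get_image("side")
M={}
for c in("top","side"):
    u,v=px(c,(.482,.177,.125))
    for d in cut_out(c,"leaf_a"):
        m=np.array(d["mask"],bool)
        if m[v-4:v+5,u-4:u+5].any(): M[c]=m.astype(np.float32);break
    for d in mark_of(c,"leaf_a")+mark_of(c,"nest"): print(c,round(d["conf"],2),w(c,d["at"]).round(3))
if M:
    r=fit(M,lambda p:leaf(.07,p[3]),[.482,.177,.178,.054],[.004,.004,.05,.003]);print(list(M),r.x.round(4),np.degrees(r.x[2]),r.fun)
out=np.zeros((500,800,3),np.uint8)
out[:400,:400]=cv2.resize(s[230:350,270:390],(400,400),interpolation=3);out[:,400:]=cv2.resize(t[170:250,190:254],(400,500),interpolation=3);save("end.png",out)
E
```

```text
top 0.78 [ 0.476 -0.234 -0.002]
top 0.77 [ 0.397 -0.231  0.001]
top 0.66 [0.479 0.174 0.053]
top 0.61 [ 0.459 -0.349 -0.004]
top 0.55 [ 0.367 -0.39   0.003]
top 0.72 [0.481 0.178 0.073]
side 0.97 [0.481 0.173 0.056]
side 0.62 [ 0.484 -0.238 -0.001]
side 0.58 [ 0.465 -0.355  0.001]
side 0.58 [ 0.394 -0.229 -0.004]
side 0.55 [ 0.372 -0.393  0.003]
['side'] [0.4833 0.1786 0.181  0.0539] 10.370538061377497 0.07084954530000687
```

View pics/end.png

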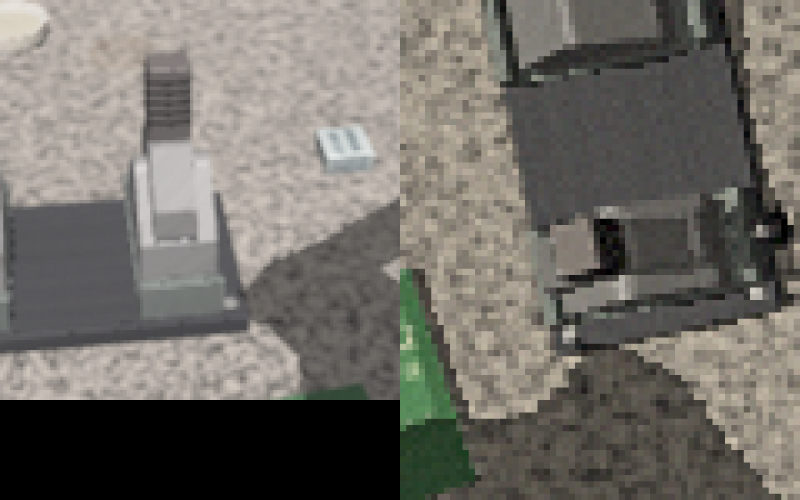

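The closing picture shows leaf_b upright and seated on the front block: side crop grip at (168,95), leaf columns 150-192 on block columns 133-208. In the top crop, about 10 mm of ridge shows at (625,290) in front of it, so it is near mid-length. The other leaves are detected where they stood, so I'm handing in.

```bash
python3 -c "
from station import *
print(finish_job())"
```

```text
the job is handed in; nothing more can be done
None
```

I identified the front block as the 10 mm one and left leaf_b (the middle leaf) sitting on its ridge, let go. The job is handed in; the station gave no verdict.

**Why leaf_b:** I tried only this leaf.
- **Not the 24 mm block:** its notch top met the ridge at about 77.7 mm. On the 24 mm block it would have sat about 6 mm higher.
- **Not the 4 mm block:** while pressed, it shifted less than about 1 mm either way and took up to 17 N sideways. A leaf too large would have shifted 2.5 mm or more.
- **Leaves a and c not needed:** a height fit with no side play leaves 10 mm as the only match.

**Pressing:** I held it level at about 10 N of push for roughly 0.75 s.

**Last checks:**
- The side view shows leaf_b upright, and an outline fit there puts its soles at 53.9 mm. It is turned 10.4°, against about 10.2° for the stand.
- It sits within about 3 mm of the ridge middle along x.
- Leaves a and c were found where they started. I did not re-measure the bystanders, but the arm never went near them.

**Doubtful or failed:**
- One early push reached about 23 N, which with the wedge effect could be about 34 to 46 N in all, so it may have passed the 35 N limit. I pressed more lightly after that.
- The top-camera outline for the final fit was missed, so that fit uses the side view only.
- The network marks put leaf_b 3 to 4 mm lower in y than the arm's reading, which is within their stated error.

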